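# Flat turner off the chopping block

## Task

Clear the flat steel turner (the one with the wide slotted blade) off the chopping block: it lies too flat to get hold of, so slide it along, handle first, until the handle sticks out a good way past the block's edge on the tray's side, take it by the overhanging handle, and lay it flat in the white tray. Leave the plain straight palette knife lying where it is on the block.

Things in the scene. Friction and masses are not known exactly. Their poses are not given: they have to be found in the camera images.
- turner: Flat 3 mm steel turner, 190 mm long, about 80 g, loose on the block. Origin: underside, middle of its length and width; its y axis points to the handle end. Handle 28 mm wide, y -5 to +95 mm; slotted blade 70 mm wide, y -95 to -5 mm. Balances at y -21. Handle points along the block's +y within 12 degrees. Closed fingertips pressed on the blade with 5 to 10 N drag it along.
- block: Heavy fixed wooden chopping block, 300 mm (its x) by 250 mm (its y) and 45 mm high, on the counter. Origin: centre of its underside; top face at z = 45 mm. Its +y edge, 125 mm from the origin, faces the robot's left, towards the tray; past this edge there is nothing but the counter 45 mm below.
- tray: Fixed shallow white tray on the counter, 160 mm (its x) by 270 mm (its y) outside, walls 5 mm thick, rim 28 mm above the counter, inner floor about 5 mm above the counter. Origin: centre of its underside.
- knife: Plain straight palette knife, a bystander: flat steel strip 24 mm wide, 170 mm long (its y), 3 mm thick, loose on the block beside the turner (on either side of it). Origin: underside, at its middle.

How it is judged:
By the outcome, as a careful person would: the job done as asked, in the order asked, and still so for the second after the job is handed in, with the robot touching nothing.
It also fails if it takes over 53 s, if anything falls off the work surface, if the arm or the gripper's body presses on something with over 40 N, if the wrist force passes 120 N, or if a joint passes its speed limit or range.

## Robot

A 7-joint arm with a two-finger parallel gripper is mounted at the origin on the work surface. World frame = base frame: x ahead of the robot, y to its left, z up, the work surface at z = 0. Lengths are in m, angles in rad, forces in N, time in s.
With the tool pointing down it reaches from about 0.4 to 0.875 m from the base axis. Payload 4.4 kg.
Tool frame: the origin (TCP) lies midway between the tips of the shut fingers; the grasp point (between the pads) lies 19 mm behind it (ctrl.grip_depth is the distance from the TCP to the grasp point, in m); z points along the fingers, y is the line along which they close (so a half turn about z gives the same grasp; the last joint's range is limited). The gripper opens to 85 mm and grips with 20 to 120 N. Pads are 22 mm wide; open, the fingers measure 114 mm over their backs; the gripper's body (76 mm by 85 mm) begins 54 mm behind the grasp point. The pads swing forward as they close: fully open they stand 13 mm farther back than shut.
Start: joints at [1.213, 0.628, 0.038, 1.517, -0.027, 0.996, -0.02], TCP at [0.187, -0.623, 0.231] pointing down, gripper open.
Joint ranges: [-3.06, 3.06], [-0.37, 2.12], [-1.25, 1.32], [0.18, 2.47], [-1.1, 4.24], [0.23, 1.98], [-2.94, 2.94]. Speed limits (rad/s): [2.57, 2.57, 3.14, 3.14, 3.14, 3.14, 3.14].

## Interface

Orientations are given as a unit quaternion [x, y, z, w].
In Python, from workcell import ctrl, vision, sign_off gives the robot as it stands. The module is installed in compiled form; this text tells all that it offers.
- The arm moves only by the shell command python3 -m inch 'ROWS' [FORCE]. ROWS is JSON, one flat list of numbers, 5 for each row, row after row: the opening, from 0 (shut) to 1 (fully open), then the shift along the tool's x, y, z scaled (see below), then the turn about the tool's z scaled (see below). A call has exactly 5 rows; each row is the pose to reach, as a shift and turn from the pose commanded when the call began, along the tool's axes at that moment; what a row does not reach only later rows make up. The controller multiplies each number of a shift by 50 cm and each number of a turn by 60 degrees. A row lasts 1/8 s, in which the tool goes at most 62.5 mm and 10.7 degrees, less where a joint would pass 70% of its speed; a pose out of reach is approached as far as the arm can. A call with a number of a shift or a turn outside -1 to 1 is refused whole. A call with a gripper value outside its range is refused whole. The fingers move at their own pace and stop on an object; FORCE is the grip in N (left out, the last holds). Time passes only in rows, so rows that repeat a pose let the fingers close, or fill a call up. It gives the time, the measured TCP pose, the force, the opening and the grip force at its end, in the units of the state.
- ctrl.read_state(): the state, without advancing time (a new reading comes with each control period).
- vision.camera(name): name is "scene" or "top" or "wrist"; returns a dict with "image" (384x512x3 uint8, red, green, blue), "fx", "fy", "cx", "cy" (pixels), "xyz" and "rotation" of the camera in the world; the wrist camera has in their place "mount" (4x4, takes a point from camera to tool coordinates, whose origin is the TCP and whose axes are the flange's). Camera axes: x right, y up, looking along -z (the intrinsics and any distortion apply to the point x, -y, -z); pixel columns grow to the right and rows downward; lengths in m; the calibration is good to about 2 mm. A picture is of the moment at which its call begins: read the wrist's pose just before it. There is no depth.
- sign_off(): hands the job in; it is judged then, once.
The state is a dict: "time": time; "q": joint angles; "joint_velocities": joint speeds; "tau": joint torques, N m; "position": TCP position; "ee_rot": TCP orientation; "force": force on the tool from outside, world axes, zero at the start; "wrist_torque": the same for the moment, N m; "width": finger opening in m; "grip_force": force on a finger pad.
Only numpy, scipy, OpenCV 4.12 (cv2) and the standard library are available. Lean on these libraries where they do the work, as an engineer would, in place of code of your own. Each camera call takes 0.05 s, during which the arm holds its last target. There are 200 camera calls.

## Working session

There is one attempt and no reset: what is moved stays moved. The work goes in short steps, Python scripts to look and compute and a shell command to move; the robot and the scene stay as the last step left them, time stands still between calls to the robot, and variables do not carry over. Pictures are saved under pics/ and viewed, at most 10 in all, crops included, and the job is handed in when it is done.

```bash
mkdir -p pics; python3 - <<'E'
from workcell import ctrl,vision
import cv2,numpy as np
s=ctrl.read_state()
for k in s: print(k,np.round(s[k],3))
print(ctrl.grip_depth)
ims=[]
for n in ["scene","top"]:
    c=vision.camera(n); print({k:(np.round(v,4).tolist() if k!='image' else 0) for k,v in c.items()})
    cv2.imwrite(f"pics/{n}0.png",c["image"][:,:,::-1])
E
```

```text
time 0.0
q [ 1.213  0.629  0.038  1.518 -0.027  0.996 -0.02 ]
joint_velocities [ 0.001  0.001 -0.001  0.001  0.002  0.002  0.   ]
tau [-0.0000e+00 -5.6340e+01  1.2260e+00 -1.9344e+01  1.1000e-02  1.0000e-02
  0.0000e+00]
position [ 0.187 -0.622  0.23 ]
ee_rot [ 0.989  0.145 -0.    -0.001]
force [ 0.43  -1.075 -0.072]
wrist_torque [0.    0.022 0.075]
grip_force 0.0
width 0.085
0.0187
{'image': 0, 'fx': 350.7482, 'fy': 350.7482, 'cx': 253.5793, 'cy': 191.07, 'xyz': [1.0576, 0.2623, 0.5268], 'rotation': [0.2281, 0.341, 0.753, 0.5144]}
{'image': 0, 'fx': 364.3771, 'fy': 364.3771, 'cx': 253.629, 'cy': 192.4409, 'xyz': [0.4779, 0.0583, 0.8653], 'rotation': [0.029, -0.0439, -0.7005, 0.7117]}
```

View pics/top0.png

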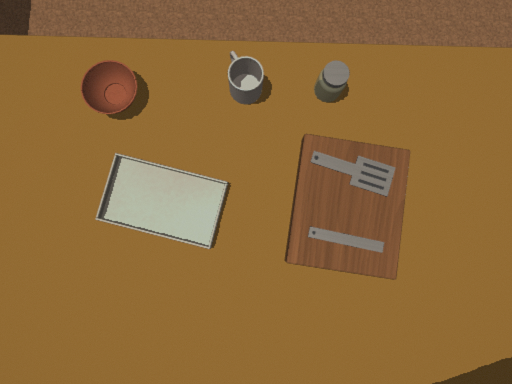

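View pics/scene0.png

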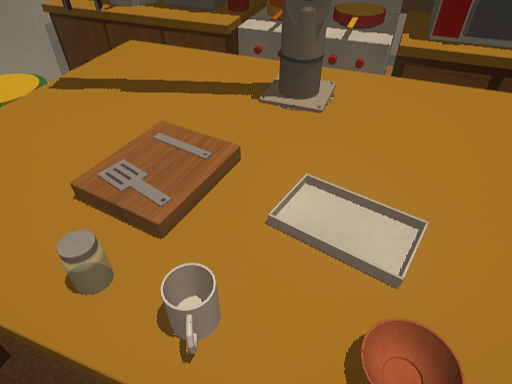

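The top view shows the turner on the block, handle end near (314,159) and blade to (390,182). The knife runs from (310,233) to (383,246), and the tray spans about (98..228,157..246). The handle points towards the tray. The mug and jar stand further out in x.

```bash
cat > h.py <<'E'
from workcell import ctrl,vision
import cv2,numpy as np
from scipy.spatial.transform import Rotation as R
def ray(c,px,z):
    px=np.atleast_2d(px).astype(float)
    d=np.c_[(px[:,0]-c["cx"])/c["fx"],-(px[:,1]-c["cy"])/c["fy"],-np.ones(len(px))]
    d=d@R.from_quat(c["rotation"]).as_matrix().T if len(np.shape(c["rotation"]))==1 else d@np.array(c["rotation"]).T
    o=np.array(c["xyz"]); return (o+d*((z-o[2])/d[:,2])[:,None])[:,:2]
def blobs(c,roi,smax,vmin,amin):
    hsv=cv2.cvtColor(c["image"],cv2.COLOR_RGB2HSV); m=((hsv[...,1]<smax)&(hsv[...,2]>vmin)).astype(np.uint8)
    k=np.zeros_like(m); x0,y0,x1,y1=roi; k[y0:y1,x0:x1]=1
    cs,_=cv2.findContours(m*k,cv2.RETR_EXTERNAL,cv2.CHAIN_APPROX_NONE)
    return [q for q in cs if cv2.contourArea(q)>amin]
def pose(P):
    """oriented box of plane points (m): centre, long axis towards +y, sizes"""
    (cx,cy),(w,h),a=cv2.minAreaRect((P*1000).astype(np.float32)); a=np.radians(a)
    if w<h: a+=np.pi/2; w,h=h,w
    u=np.array([np.cos(a),np.sin(a)]); u=u*np.sign(u[1]) 
    return np.round([cx,cy],1),np.round(u,3),round(w,1),round(h,1)
E
python3 - <<'E'
from h import *
c=vision.camera("top"); hsv=cv2.cvtColor(c["image"],cv2.COLOR_RGB2HSV)
for p in [(330,165),(385,170),(340,240),(350,205),(160,200),(260,200)]: print(p,hsv[p[1],p[0]])
for q in blobs(c,(290,130,415,280),90,60,60): print("steel",cv2.boundingRect(q),pose(ray(c,q[:,0],.048)))
for q in blobs(c,(80,130,245,270),90,60,500): print("tray",pose(ray(c,q[:,0],.028)))
m=cv2.inRange(hsv,(0,60,40),(13,255,255)); m[:, :280]=0; m[:125]=0;m[290:]=0;m[:,420:]=0
cs,_=cv2.findContours(m,0,1); q=max(cs,key=cv2.contourArea); print("block",cv2.boundingRect(q),pose(ray(c,q[:,0],.045)), ray(c,[[303,136],[409,149],[397,277]],.045))
s=ctrl.read_state(); print(R.from_quat(s["ee_rot"]).as_matrix().round(3))
E
```

```text
(330, 165) [ 18  25 133]
(385, 170) [30  4 63]
(340, 240) [ 17  27 133]
(350, 205) [ 13 147 116]
(160, 200) [ 33  29 182]
(260, 200) [ 18 167 148]
steel (308, 226, 76, 27) (array([ 461.2, -165.7]), array([0.193, 0.981]), 170.4, 25.0)
steel (310, 151, 85, 46) (array([ 620.8, -180.5]), array([0.294, 0.956]), 190.1, 70.9)
tray (array([543.5, 251.3]), array([0.235, 0.972]), 271.3, 159.7)
block (286, 134, 124, 145) (array([ 538.3, -173.6]), array([-0.99 ,  0.138]), 296.5, 249.7) [[ 0.69576531 -0.07042278]
 [ 0.67003589 -0.31648829]
 [ 0.3787936  -0.28086687]]
[[ 0.958  0.288 -0.   ]
 [ 0.288 -0.958  0.001]
 [-0.    -0.001 -1.   ]]
```

```bash
python3 -m inch '[0,0.1,-0.05,0,-0.16, 0,0.2,-0.1,0,-0.32, 0,0.3,-0.15,0,-0.48, 0,0.4,-0.2,0,-0.64, 0,0.5,-0.25,0,-0.8]' 60
cat > go.py <<'E'
# python3 go.py x y z yawdeg(of tool x): scaled shift and turn from the present pose
from h import *; import sys
t=np.array(list(map(float,sys.argv[1:4]))); s=ctrl.read_state(); M=R.from_quat(s["ee_rot"]).as_matrix()
yaw=np.degrees(np.arctan2(M[1,0],M[0,0]))
print("shift",(M.T@(t-s["position"])/0.5).round(4),"turn",round((yaw-float(sys.argv[4]))/60,3),"pos",np.round(s["position"],4),"F",np.round(s["force"],1),"w",round(float(s["width"]),4),"t",s["time"])
E
python3 go.py .6149 -.1997 .075 72.9
```

```text
time: 0.78
position: [0.3915, -0.4295, 0.2312]
ee_rot: [0.843, 0.537, -0.0, -0.0]
force: [0.8, 1.0, 0.0]
width: 0.0002
grip_force: 0.0
shift [0.6053 0.211  0.3124] turn -0.131 pos [ 0.3915 -0.4295  0.2312] F [0.8 1.  0. ] w 0.0002 t 0.775
```

```bash
python3 -m inch '[0,0.1,0.035,0,-0.03, 0,0.2,0.07,0,-0.06, 0,0.3,0.105,0.05,-0.09, 0,0.4,0.14,0.1,-0.131, 0,0.5,0.175,0.15,-0.131]'; python3 go.py .6149 -.1997 .075 72.9
```

```text
time: 1.4
position: [0.5773, -0.2412, 0.1554]
ee_rot: [0.806, 0.592, -0.0, 0.0]
force: [-0.2, -0.9, -0.1]
width: -0.0002
grip_force: 0.0
shift [0.1017 0.047  0.1608] turn -0.005 pos [ 0.5773 -0.2412  0.1554] F [-0.2 -0.9 -0.1] w -0.0002 t 1.4
```

Next, down to just above the blade, with the last rows holding so it settles.

```bash
python3 -m inch '[0,0.06,0.03,0.05,-0.005, 0,0.102,0.047,0.1,-0.005, 0,0.102,0.047,0.16,-0.005, 0,0.102,0.047,0.195,-0.005, 0,0.102,0.047,0.195,-0.005]'; python3 go.py .6149 -.1997 .048 72.9
python3 - <<'E'
from h import *
for n in ["scene","wrist"]: cv2.imwrite(f"pics/{n}1.png",vision.camera(n)["image"][:,:,::-1])
E
```

```text
time: 2.02
position: [0.6127, -0.2009, 0.0575]
ee_rot: [0.805, 0.594, -0.001, -0.001]
force: [-0.1, -0.0, 0.3]
width: 0.0001
grip_force: 0.0
shift [0.0036 0.0035 0.0189] turn -0.001 pos [ 0.6127 -0.2009  0.0575] F [-0.1 -0.   0.3] w 0.0001 t 2.025
```

View pics/wrist1.png

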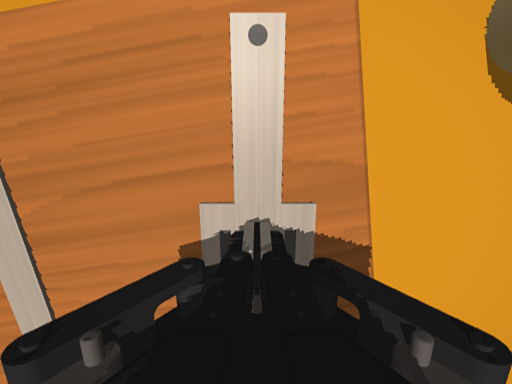

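The wrist view shows the handle straight up the image (columns 231–285), with the fingertips centred over the front of the blade near (258,225). The tool is lined up, so I'll press down gently.

```bash
python3 -m inch '[0,0,0,0.01,0, 0,0,0,0.016,0, 0,0,0,0.019,0, 0,0,0,0.02,0, 0,0,0,0.02,0]'; python3 go.py .6149 -.1997 .048 72.9
```

```text
time: 2.75
position: [0.6141, -0.2006, 0.0489]
ee_rot: [0.804, 0.594, 0.0, 0.0]
force: [1.3, 0.7, 0.0]
width: 0.0001
grip_force: 0.0
shift [0.0021 0.001  0.0017] turn -0.0 pos [ 0.6141 -0.2006  0.0489] F [1.3 0.7 0. ] w 0.0001 t 2.75
```

```bash
python3 -m inch '[0,0,0,0.002,0, 0,0,0,0.004,0, 0,0,0,0.004,0, 0,0,0,0.004,0, 0,0,0,0.004,0]'; python3 go.py .6149 -.1997 .048 72.9
```

```text
time: 3.38
position: [0.6143, -0.2007, 0.0481]
ee_rot: [0.805, 0.594, 0.0, 0.0]
force: [-1.7, 0.7, 9.0]
width: 0.0002
grip_force: 4.2
shift [0.0022 0.0006 0.0003] turn -0.0 pos [ 0.6143 -0.2007  0.0481] F [-1.7  0.7  9. ] w 0.0002 t 3.375
```

```bash
python3 -m inch '[0,0.01,-0.0005,0,0, 0,0.025,-0.0015,0,0, 0,0.04,-0.0025,0,0, 0,0.055,-0.0035,0,0, 0,0.065,-0.004,0,0]'; python3 go.py .6149 -.1997 .048 72.9
python3 - <<'E'
from h import *
cv2.imwrite(f"pics/w2.png",vision.camera("wrist")["image"][:,:,::-1])
c=vision.camera("top")
for q in blobs(c,(230,100,415,280),90,60,60): print("steel",cv2.boundingRect(q),pose(ray(c,q[:,0],.048)))
E
```

```text
time: 4.0
position: [0.6227, -0.1706, 0.0482]
ee_rot: [0.805, 0.594, 0.0, 0.002]
force: [-1.4, -2.9, 6.7]
width: 0.0001
grip_force: 3.2
shift [-0.0602  0.0023  0.0004] turn -0.001 pos [ 0.6227 -0.1706  0.0482] F [-1.4 -2.9  6.7] w 0.0001 t 4.0
steel (308, 226, 76, 27) (array([ 461.2, -165.7]), array([0.193, 0.981]), 170.4, 25.0)
steel (350, 172, 30, 20) (array([ 587. , -212.9]), array([-0.221,  0.975]), 73.4, 39.6)
steel (297, 147, 51, 36) (array([ 632.6, -112. ]), array([0.151, 0.988]), 114.9, 70.3)
steel (356, 100, 59, 70) (array([ 704.3, -260.5]), array([-1.   ,  0.031]), 168.4, 134.6)
```

View pics/w2.png

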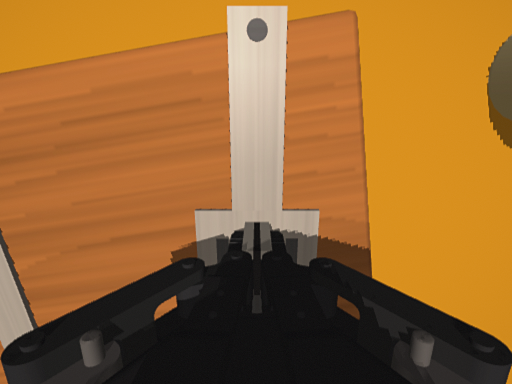

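The turner is following without slipping: the handle tip, at row 8, is now past the block edge at about row 32.

```bash
python3 -m inch '[0,0.015,-0.001,0.0003,0, 0,0.03,-0.002,0.0005,0, 0,0.045,-0.003,0.0005,0, 0,0.06,-0.004,0.0005,0, 0,0.075,-0.005,0.0005,0]'; python3 go.py .6149 -.1997 .048 72.9; python3 -m inch '[0,0.015,-0.001,0,0, 0,0.03,-0.002,0,0, 0,0.045,-0.003,0,0, 0,0.06,-0.004,0,0, 0,0.06,-0.004,0,0]'; python3 go.py .6149 -.1997 .048 72.9
python3 - <<'E'
from h import *
cv2.imwrite(f"pics/w3.png",vision.camera("wrist")["image"][:,:,::-1])
E
```

```text
time: 4.72
position: [0.6315, -0.1347, 0.0481]
ee_rot: [0.805, 0.593, 0.0, 0.002]
force: [-0.4, -3.8, 8.2]
width: -0.0001
grip_force: 3.8
shift [-0.134   0.0067  0.0006] turn -0.002 pos [ 0.6315 -0.1347  0.0481] F [-0.4 -3.8  8.2] w -0.0001 t 4.725
time: 5.35
position: [0.6388, -0.1036, 0.0482]
ee_rot: [0.804, 0.594, 0.001, 0.001]
force: [-0.5, -0.5, 7.0]
width: 0.0001
grip_force: 3.7
shift [-0.1977  0.0108  0.0004] turn -0.0 pos [ 0.6388 -0.1036  0.0482] F [-0.5 -0.5  7. ] w 0.0001 t 5.35
```

View pics/w3.png

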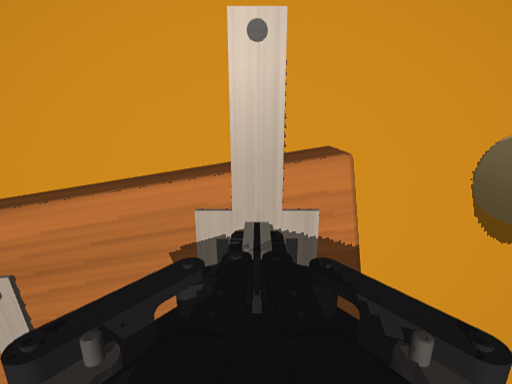

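About 75 mm of the handle now overhangs (tip at row 8, edge crossing near row 165). I'll lift off and open, then measure the handle.

```bash
python3 -m inch '[0,0,0,-0.03,0, 0,0,0,-0.1,0, 0.3,0,0,-0.2,0, 0.65,0,0,-0.26,0, 0.65,0,0,-0.26,0]'; python3 go.py .6149 -.1997 .048 72.9
cat > wr.py <<'E'
from h import *
def wcam():
    s=ctrl.read_state(); c=vision.camera("wrist"); T=np.eye(4); T[:3,:3]=R.from_quat(s["ee_rot"]).as_matrix(); T[:3,3]=s["position"]
    W=T@np.array(c["mount"]); c["xyz"]=W[:3,3]; c["rotation"]=W[:3,:3]; return c
E
python3 - <<'E'
from wr import *
c=wcam(); cv2.imwrite("pics/w4.png",c["image"][:,:,::-1])
c2=vision.camera("top")
for q in blobs(c2,(230,100,415,280),90,60,60): print("top",cv2.boundingRect(q),pose(ray(c2,q[:,0],.048)))
for q in blobs(c,(0,0,512,384),70,100,400):
    P=ray(c,q[:,0],.048); print("wrist",cv2.boundingRect(q),pose(P))
    if cv2.contourArea(q)>2000:
        for a in range(5,200,25):
            r=q[q[:,0,1]==a][:,0,0]
            if len(r)>1: print(a,r.min(),r.max(),ray(c,[[r.min(),a],[r.max(),a]],.048).round(4).tolist())
E
```

```text
time: 6.02
position: [0.6392, -0.1032, 0.1802]
ee_rot: [0.805, 0.594, 0.002, 0.002]
force: [-0.7, 0.5, -0.8]
width: 0.0544
grip_force: 0.0
shift [-0.1991  0.0087  0.2643] turn -0.0 pos [ 0.6392 -0.1032  0.1802] F [-0.7  0.5 -0.8] w 0.0544 t 6.025
top (308, 226, 76, 27) (array([ 461.2, -165.9]), array([0.193, 0.981]), 170.8, 25.0)
top (268, 140, 85, 45) (array([645.3, -84.1]), array([0.295, 0.955]), 190.7, 71.0)
top (337, 100, 78, 69) (array([ 708.5, -237.8]), array([0.031, 1.   ]), 180.3, 161.2)
wrist (95, 208, 36, 58) (array([ 472.1, -114.7]), array([0.191, 0.982]), 69.4, 23.8)
wrist (443, 134, 68, 66) (array([ 863.5, -153.4]), array([-0.955,  0.296]), 69.2, 68.0)
155 448 510 [[0.8368, -0.1316], [0.8977, -0.1503]]
180 444 504 [[0.8297, -0.1568], [0.8901, -0.1754]]
wrist (222, 64, 67, 155) (array([651.2, -65.5]), array([0.298, 0.955]), 153.4, 69.3)
80 241 269 [[0.6567, -0.0016], [0.6821, -0.0094]]
105 242 269 [[0.6506, -0.0234], [0.6757, -0.0311]]
130 242 269 [[0.6434, -0.0459], [0.669, -0.0538]]
155 242 268 [[0.6357, -0.0695], [0.661, -0.0773]]
180 223 288 [[0.6088, -0.0885], [0.6735, -0.1085]]
```

View pics/w4.png

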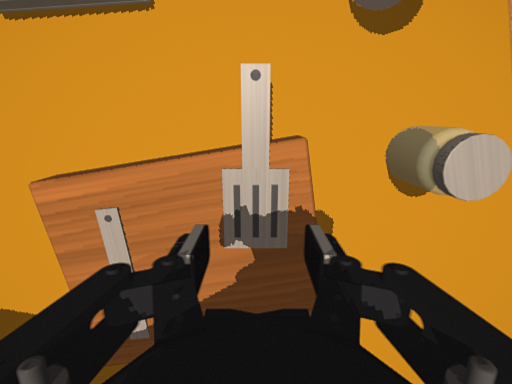

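The view shows the turner cleanly overhanging (handle columns 241–269, rows 64–165) with nothing near the overhang. The knife at (110,220) hasn't moved.

```bash
python3 go.py .6618 -.0306 .037 72.9; python3 -m inch '[0.65,0.08,0.0,0,0, 0.65,0.154,0,0,0, 0.65,0.154,0,0.08,0, 0.65,0.154,0,0.16,0, 0.65,0.154,0,0.18,0]' 90;python3 go.py .6618 -.0306 .037 72.9
```

```text
shift [0.1532 0.0049 0.2796] turn -0.0 pos [ 0.6369 -0.1031  0.1768] F [ 0.1 -0.9 -0.4] w 0.0553 t 6.125
time: 6.75
position: [0.6566, -0.0295, 0.0825]
ee_rot: [0.804, 0.594, -0.003, -0.002]
force: [-0.7, -0.2, 0.1]
width: 0.0557
grip_force: 0.0
shift [0.0011 0.0112 0.0908] turn -0.0 pos [ 0.6566 -0.0295  0.0825] F [-0.7 -0.2  0.1] w 0.0557 t 6.75
```

```bash
python3 -m inch '[0.65,0.001,0.008,0.02,0, 0.65,0.001,0.008,0.05,0, 0.65,0.001,0.008,0.075,0, 0.65,0.001,0.008,0.085,0, 0.65,0.001,0.008,0.085,0]' 90;python3 go.py .6618 -.0306 .037 72.9
python3 - <<'E'
from wr import *
cv2.imwrite("pics/w5.png",wcam()["image"][:,:,::-1])
cv2.imwrite("pics/s5.png",cv2.resize(vision.camera("scene")["image"][60:280,40:300,::-1],None,fx=2.5,fy=2.5))
E
```

```text
time: 7.38
position: [0.6638, -0.0302, 0.0438]
ee_rot: [0.804, 0.594, -0.0, -0.0]
force: [0.3, -0.3, -0.6]
width: 0.0557
grip_force: 0.0
shift [-0.0019 -0.0035  0.0137] turn -0.0 pos [ 0.6638 -0.0302  0.0438] F [ 0.3 -0.3 -0.6] w 0.0557 t 7.375
```

View pics/s5.png

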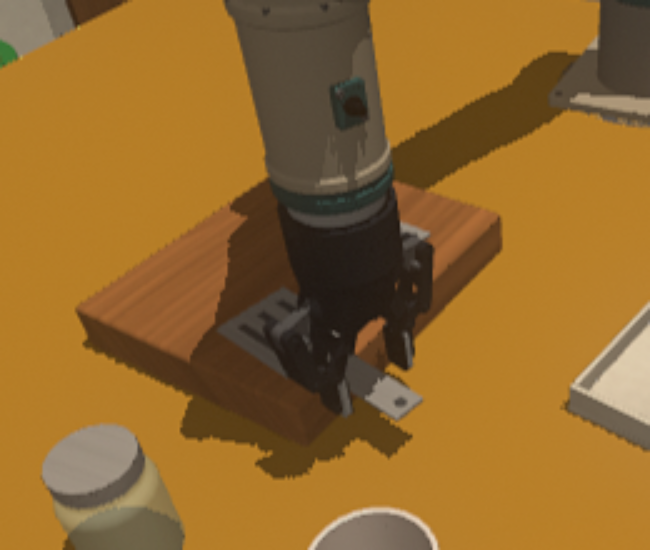

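The fingers straddle the overhanging handle (tip at about (405,400) in the crop), clear of the block edge. I'll lower the last few mm, then close.

```bash
python3 -m inch '[0.65,-0.001,-0.003,0.007,0, 0.65,-0.001,-0.003,0.013,0, 0.65,-0.001,-0.003,0.013,0, 0.4,-0.001,-0.003,0.013,0, 0.3,-0.001,-0.003,0.013,0]' 90;python3 go.py .6618 -.0306 .037 72.9; python3 -m inch '[0.2,0,0,0,0, 0.1,0,0,0,0, 0,0,0,0,0, 0,0,0,0,0, 0,0,0,0,0]' 90;python3 go.py .6618 -.0306 .037 72.9
```

```text
time: 8.1
position: [0.6625, -0.0302, 0.0378]
ee_rot: [0.804, 0.594, 0.0, 0.0]
force: [-1.0, 0.0, 0.8]
width: 0.0261
grip_force: 37.3
shift [-0.0011 -0.0011  0.0015] turn -0.0 pos [ 0.6625 -0.0302  0.0378] F [-1.   0.   0.8] w 0.0261 t 8.1
time: 8.72
position: [0.6625, -0.0303, 0.0377]
ee_rot: [0.804, 0.594, 0.0, 0.0]
force: [-0.6, -0.2, 1.8]
width: 0.0242
grip_force: 88.3
shift [-0.0011 -0.0011  0.0014] turn -0.0 pos [ 0.6625 -0.0303  0.0377] F [-0.6 -0.2  1.8] w 0.0242 t 8.725
```

```bash
python3 -m inch '[0,0,0,-0.01,0, 0,0,0,-0.03,0, 0,0,0,-0.06,0, 0,0,0,-0.1,0, 0,0,0,-0.13,0]';python3 -m inch '[0,0,0,-0.03,0, 0,0,0,-0.06,0, 0,0,0,-0.08,0, 0,0,0,-0.08,0, 0,0,0,-0.08,0]'; python3 go.py .555 .3 .14 76.4
python3 - <<'E'
from wr import *
cv2.imwrite("pics/s6.png",cv2.resize(vision.camera("scene")["image"][40:280,40:340,::-1],None,fx=2.2,fy=2.2))
E
```

```text
time: 9.35
position: [0.6631, -0.0303, 0.1048]
ee_rot: [0.805, 0.594, 0.001, 0.001]
force: [0.4, 0.2, -1.0]
width: 0.0245
grip_force: 88.4
time: 9.98
position: [0.6619, -0.0303, 0.142]
ee_rot: [0.804, 0.594, -0.0, -0.0]
force: [0.1, 0.2, -0.4]
width: 0.0241
grip_force: 88.4
shift [ 0.5683 -0.3988  0.0043] turn -0.059 pos [ 0.6619 -0.0303  0.142 ] F [ 0.1  0.2 -0.4] w 0.0241 t 9.975
```

View pics/s6.png

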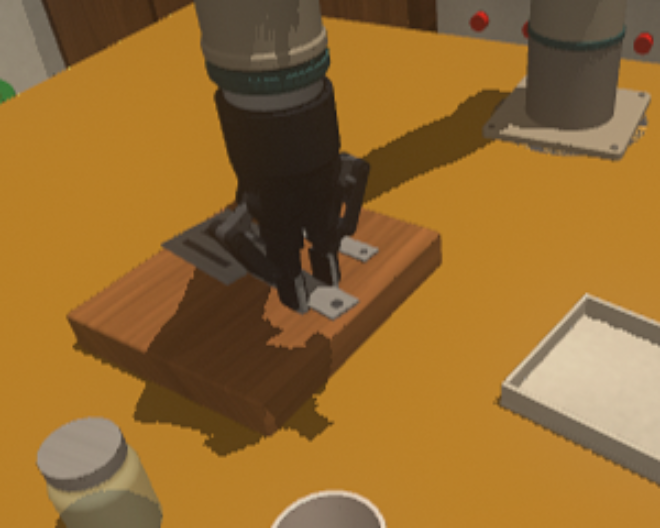

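The turner is held level by the handle, clear of the block, and the knife is undisturbed. Next, carry it to the tray.

```bash
python3 -m inch '[0,0.05,-0.035,0,-0.01, 0,0.13,-0.09,0,-0.02, 0,0.21,-0.145,0,-0.03, 0,0.29,-0.2,0,-0.045, 0,0.36,-0.25,0,-0.059]'; python3 go.py .5567 .3057 .14 76.4
```

```text
time: 10.65
position: [0.5949, 0.1805, 0.142]
ee_rot: [0.785, 0.619, -0.0, -0.0]
force: [-0.1, 0.5, -1.2]
width: 0.0242
grip_force: 88.5
shift [ 0.2257 -0.1327  0.0041] turn 0.002 pos [0.5949 0.1805 0.142 ] F [-0.1  0.5 -1.2] w 0.0242 t 10.65
```

```bash
python3 -m inch '[0,0.08,-0.05,0,0, 0,0.15,-0.09,0,0, 0,0.195,-0.12,0,0, 0,0.195,-0.12,0,0, 0,0.195,-0.12,0,0]'; python3 go.py .5567 .3057 .025 76.4
python3 - <<'E'
from wr import *
cv2.imwrite("pics/t7.png",cv2.resize(vision.camera("top")["image"][120:280,60:320,::-1],None,fx=2.5,fy=2.5))
E
```

```text
time: 11.28
position: [0.5608, 0.286, 0.1421]
ee_rot: [0.786, 0.618, -0.001, 0.001]
force: [-0.2, 0.9, -0.6]
width: 0.0244
grip_force: 88.5
shift [ 0.0369 -0.0172  0.234 ] turn -0.001 pos [0.5608 0.286  0.1421] F [-0.2  0.9 -0.6] w 0.0244 t 11.275
```

View pics/t7.png

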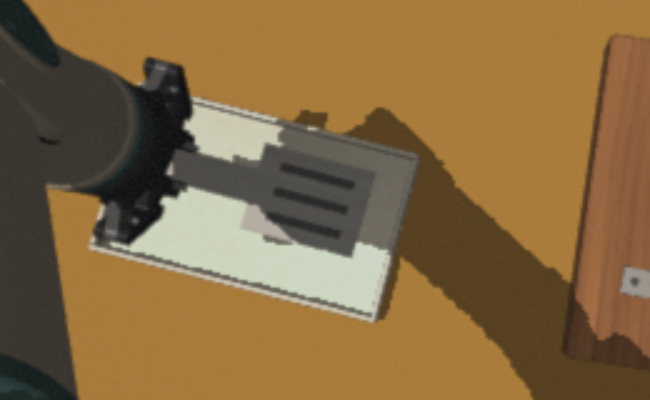

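The turner hangs level over the tray, blade at about (315,200) in the crop and lined up with it. I'll make the last shift, then lower.

```bash
python3 -m inch '[0,0.02,-0.01,0.03,0, 0,0.037,-0.017,0.09,0, 0,0.037,-0.017,0.15,0, 0,0.037,-0.017,0.2,0, 0,0.037,-0.017,0.225,0]'; python3 -m inch '[0,0,0,0.01,0, 0,0,0,0.02,0, 0,0,0,0.026,0, 0,0,0,0.026,0, 0,0,0,0.026,0]'; python3 go.py .5567 .3057 .008 76.4
```

```text
time: 11.95
position: [0.5555, 0.3067, 0.0277]
ee_rot: [0.786, 0.618, -0.002, -0.0]
force: [-0.1, -0.4, -1.1]
width: 0.0241
grip_force: 88.5
time: 12.58
position: [0.5568, 0.3076, 0.0175]
ee_rot: [0.786, 0.619, 0.0, 0.0]
force: [0.6, 0.5, -0.9]
width: 0.0242
grip_force: 88.5
shift [-0.0037  0.0006  0.0191] turn 0.0 pos [0.5568 0.3076 0.0175] F [ 0.6  0.5 -0.9] w 0.0242 t 12.575
```

```bash
python3 -m inch '[0,0,0,0.006,0, 0,0,0,0.012,0, 0,0,0,0.017,0, 0,0,0,0.017,0, 0,0,0,0.017,0]'; python3 -m inch '[0,0,0,0.003,0, 0,0,0,0.005,0, 0,0,0,0.005,0, 0,0,0,0.005,0, 0,0,0,0.005,0]'; python3 go.py .5567 .3057 .008 76.4
```

```text
time: 13.2
position: [0.5566, 0.3074, 0.0085]
ee_rot: [0.786, 0.619, -0.0, 0.0]
force: [-0.3, 0.3, -1.0]
width: 0.0242
grip_force: 88.5
time: 13.82
position: [0.5566, 0.3074, 0.0061]
ee_rot: [0.786, 0.619, 0.0, 0.0]
force: [0.1, -0.0, -1.5]
width: 0.0242
grip_force: 88.5
shift [-0.0032  0.001  -0.0038] turn 0.0 pos [0.5566 0.3074 0.0061] F [ 0.1 -0.  -1.5] w 0.0242 t 13.825
```

Still no contact, so the tips sit a little behind the TCP. I'll go down a bit more.

```bash
python3 -m inch '[0,0,0,0.002,0, 0,0,0,0.004,0, 0,0,0,0.004,0, 0,0,0,0.004,0, 0,0,0,0.004,0]'; python3 -m inch '[0,0,0,0.001,0, 0,0,0,0.002,0, 0,0,0,0.002,0, 0,0,0,0.002,0, 0,0,0,0.002,0]'
```

```text
time: 14.45
position: [0.5567, 0.3075, 0.0053]
ee_rot: [0.786, 0.619, 0.0, 0.0]
force: [-2.1, -0.9, 8.1]
width: 0.0242
grip_force: 93.3
time: 15.08
position: [0.5567, 0.3075, 0.0053]
ee_rot: [0.786, 0.618, 0.0, 0.0]
force: [-3.5, -2.3, 14.7]
width: 0.0241
grip_force: 96.9
```

Contact made. I'll ease off 1 mm and open gently.

```bash
python3 -m inch '[0,0,0,-0.002,0, 0,0,0,-0.004,0, 0.33,0,0,-0.004,0, 0.4,0,0,-0.004,0, 0.55,0,0,-0.004,0]' 20; python3 -m inch '[0.6,0,0,0,0, 0.6,0,0,-0.02,0, 0.6,0,0,-0.08,0, 0.6,0,0,-0.16,0, 0.6,0,0,-0.25,0]'; python3 -m inch '[0.6,0,0,-0.08,0, 0.6,-0.05,0.05,-0.12,0, 0.6,-0.15,0.15,-0.12,0, 0.6,-0.25,0.25,-0.12,0, 0.6,-0.25,0.25,-0.12,0]'
python3 - <<'E'
from wr import *
c=vision.camera("top"); I=c["image"]
cv2.imwrite("pics/t8.png",cv2.resize(I[120:300,60:420,::-1],None,fx=2.2,fy=2.2))
cv2.imwrite("pics/s8.png",vision.camera("scene")["image"][:,:,::-1])
for q in blobs(c,(290,120,415,280),90,60,60): print("steel",pose(ray(c,q[:,0],.048)))
E
```

```text
time: 15.7
position: [0.5565, 0.3073, 0.0048]
ee_rot: [0.786, 0.619, -0.0, 0.0]
force: [-0.0, 0.1, 0.5]
width: 0.0464
grip_force: 0.0
time: 16.32
position: [0.5563, 0.3073, 0.1316]
ee_rot: [0.786, 0.619, -0.0, -0.0]
force: [0.3, 0.2, -0.0]
width: 0.0514
grip_force: 0.0
time: 16.95
position: [0.6512, 0.1497, 0.1907]
ee_rot: [0.788, 0.615, -0.0, 0.002]
force: [-0.4, 0.1, -1.5]
width: 0.0511
grip_force: 0.0
steel (array([ 461.3, -165.6]), array([0.194, 0.981]), 170.8, 25.0)
steel (array([430.3, -64.4]), array([1.   , 0.004]), 116.5, 46.5)
```

View pics/s8.png

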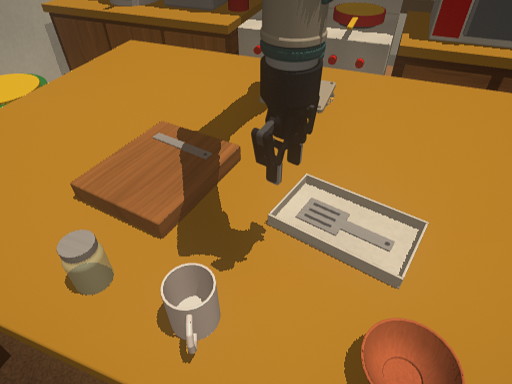

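The turner lies flat inside the tray, from blade (320,215) to handle end (388,243). The knife hasn't moved on the block and the gripper is clear.

```bash
python3 -m inch '[0.6,0,0,0,0, 0.6,0,0,0,0, 0.6,0,0,0,0, 0.6,0,0,0,0, 0.6,0,0,0,0]' && python3 -c "from workcell import sign_off; print(sign_off())"
```

```text
time: 17.68
position: [0.6486, 0.1568, 0.1901]
ee_rot: [0.786, 0.619, -0.0, 0.0]
force: [-0.3, 0.5, -0.1]
width: 0.051
grip_force: 0.0
the job is handed in; nothing more can be done
None
```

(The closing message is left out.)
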